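# Clear the chest lid and hold it at its balance point

## Robot

A 6-joint arm with a two-finger parallel gripper is mounted at the origin on the work surface. World frame = base frame: x ahead of the robot, y to its left, z up, the work surface at z = 0. Lengths are in mm, angles in rad, forces in N, time in s.
With the tool pointing down it reaches from about 350 to 975 mm from the base axis. Payload 7.1 kg.
Tool frame: the origin (TCP) lies between the finger pads, 19 mm behind the fingertips; this is the grasp point; z points along the fingers, y is the direction in which the jaws open and shut (so a half turn about z gives the same grasp; the last joint's range is limited). The gripper opens to 88 mm and grips with 3 to 60 N. Pads are 20 mm wide; open, the fingers measure 115 mm over their backs; the gripper's body (75 mm by 178 mm) begins 61 mm behind the grasp point.
Start: joints at [-1.26, 0.423, 1.63, -0, 1.089, -0.019], TCP at [202.426, -591.294, 241.375] pointing down, gripper open.
Joint ranges: [-3, 3], [-0.9, 2.11], [0.09, 2.58], [-1.31, 4.45], [0.11, 2.69], [-2.54, 2.54]. Speed limits (rad/s): [2.39, 2.39, 3.01, 3.14, 3.14, 3.14].

## Interface

Orientations are given as a unit quaternion [x, y, z, w].
In Python, from station import env, set_gripper, viewer, workorder gives the robot as it stands. Calls block until the motion is done:
- env.reach(position, orientation): joint-space move of the TCP to a pose.
- env.move_l(position, rot=None, rate=150, f_stop=None): straight line of the TCP; rot=None keeps the orientation; rate is the mean speed in mm/s. With f_stop (N) it stops when the force on the tool has changed by that much, and returns True; else False.
- env.move_joints(angles): joint-space move.
- set_gripper(opening): finger opening in mm; the grip force is fixed at half the most; returns when the fingers have stopped.
- env.hold(seconds).
- env.ik(position, orientation): joint angles nearest the present ones, or None.
- env.read_state(): the state.
- viewer.camera(name): name is "side" or "top" or "wrist"; returns the picture (384x512x3 uint8, blue, green, red); there is no depth.
- viewer.camera_params(name): a dict with "fx", "fy", "cx", "cy" (pixels), "pose" (4x4, takes a point from camera to world coordinates); the wrist camera has in their place "tool_from_camera" (4x4, takes a point from camera to tool coordinates, whose origin is the TCP and whose axes are the flange's). Camera axes: x right, y up, looking along -z (the intrinsics and any distortion apply to the point x, -y, -z); pixel columns grow to the right and rows downward; lengths in mm; the calibration is good to about 2 mm. A picture is of the moment at which its call begins: read the wrist's pose just before it. camera_params takes no time and is no camera call.
A pose or a line that the arm cannot do raises env.IKError and nothing moves.
- workorder.sign_off(): hands the job in, once; it reports no verdict.
The state is a dict: "time_s": time; "qpos": joint angles; "dq": joint speeds; "tau": joint torques, N m; "tool_pos": TCP position; "orientation": TCP orientation; "force": force on the tool from outside, world axes, zero at the start; "wrist_torque": the same for the moment, N m; "width": finger opening in mm.
Only numpy, scipy, OpenCV 4.12 (cv2) and the standard library are available. Lean on these libraries where they do the work, as an engineer would, in place of code of your own. Each camera call takes 0.05 s, during which the arm holds its last target. There are 200 camera calls.

## Task

A lid stay is about to be fitted to this keepsake chest: take the tin of screws off its closed lid and stand it upright, wholly on the cork mat. Then take the chest's lid by its bar handle, swing it up to its over-centre balance point, where it would fall neither shut nor open, and finish while still holding the handle so the lid stays there; never let the lid go over backwards, and leave the tape roll and the screwdriver where they are.

Things in the scene. Friction and masses are not known exactly. Their poses are not given: they have to be found in the camera images.
- chest: Dark wooden keepsake chest, fixed to the bench, 180 mm deep (x), 220 mm wide (y), 130 mm tall with the lid shut: open base box 75 mm tall, walls 8 mm, under a 55 mm deep case lid (10 mm flat top, 8 mm sides, open below). Origin: centre of the underside; x points from its front (handle side) to its back (hinge side), z up.
- lid (a joint): Lid angle in rad: 0 shut, grows as the handle edge swings up and back; stop at 1.9 (fallen open). The hinge runs along the chest's y at the lid's lower back edge and turns freely, no spring, almost no friction. Below its balance angle, 1.19 (68 degrees, before its sides are upright), the lid falls shut; beyond it, it falls open.
- lid_com (a point): The lid's centre of mass (lid about 0.6 kg, it varies), moving with the lid: when shut 99 mm in front of the hinge and 39 mm above it. The lid balances when this point is straight above the hinge line. Axes are the lid's (as the chest's when shut).
- hinge (a point): Middle of the hinge line: in the chest's frame 90 mm behind the origin (x), 0 (y), 75 mm up. Axes as the chest.
- handle (a point): Middle of the lid's round brass bar handle, on its centre line: 12 mm thick, 110 mm long along the chest's y, on posts at its ends, its centre line 48 mm out from the lid's front face. When shut it lies 228 mm in front of the hinge and 46 mm above it (121 mm above the bench). Turns with the lid, whose axes it has. The bar can turn between finger pads.
- tin: Closed plain steel tin of screws, upright cylinder 52 mm across, 55 mm tall, 0.13 to 0.25 kg, standing loose on the shut lid. Origin: centre of its underside; z along its axis.
- mat: Square cork mat lying fixed on the bench to the robot's left, 140 by 140 mm, 4 mm thick. Origin: centre of its underside, axes along its sides.
- parts_tray: Fixed grey open plastic tray of small fittings, 130 by 130 mm, 35 mm tall, on the robot's left near the mat (they may swap places). Origin: centre of its underside. Not to be used.
- tape_roll: Loose roll of paper tape lying flat, 100 mm across, 25 mm tall, on the robot's right. Origin: centre of its underside. Leave alone.
- screwdriver: Loose screwdriver lying on the bench on the robot's right, 200 mm long along its x, handle 26 mm thick. Origin: below its middle. Leave alone.
There are look-alikes about, which are no part of the job. Of the things shaped like the tin, the steel one is meant. What is shaped like the mat but red is not meant.

How it is judged (in metres and radians):
On the way:
1. the tin stands upright on the cork mat, let go (x of tin in the frame of mat between -0.047 and 0.047 m and y of tin in the frame of mat between -0.047 and 0.047 m and z of tin in the frame of mat between 0 and 0.012 m and angle between tin's own z axis and vertical below 0.15 rad and linear speed of tin below 0.03 m/s and contact force between tin and the arm below 0.1 N and contact force between tin and the fingers below 0.1 N), for 0.2 s.
At the end, for the whole second after the job is handed in: Tin upright, at rest, let go, centre within 47 mm of the mat's along both sides; lid still at 1.11 to 1.27 rad, fingers on the handle (over 1 N, TCP within 40 mm of the bar's middle); no loose thing touches the chest or lid (all of step 1 and value of joint lid between 1.11 and 1.27 rad and velocity of joint lid between -0.05 and 0.05 rad/s and contact force between the fingers and chest above 1 N and distance between the grasp point and handle below 0.04 m and contact force between each of tin, tape_roll, screwdriver and chest below 0.1 N); the arm keeps its last pose, push and grip.
It fails at once if the lid goes over backwards (beyond 1.5 rad) (value of joint lid above 1.5 rad).
It fails at once if the tin is tipped over (angle between tin's own z axis and vertical above 0.7 rad).
It fails at once if the tape roll or the screwdriver is moved (distance of any of tape_roll, screwdriver from where it was at the start of the episode above 0.03 m).
It also fails if it takes over 51 s, if anything falls off the work surface, if the arm or the gripper's body presses on something with over 40 N, if the wrist force passes 120 N, or if a joint passes its speed limit or range.

## Working session

There is one attempt and no reset: what is moved stays moved. The work goes in short steps, each a Python script; the robot and the scene stay as the last script left them, time stands still between calls to the robot, and variables do not carry over. Pictures are saved under pics/ and viewed, about 8 in all and at most 12, crops included, and the job is handed in when it is done.

```bash
ls; mkdir -p pics; python3 - <<'E'
from station import env,viewer
import cv2,numpy as np
for n in("top","side"):
    cv2.imwrite(f"pics/{n}1.png",viewer.camera(n)); p=viewer.camera_params(n); print(n,p)
a=cv2.imread("pics/top1.png");b=cv2.imread("pics/side1.png")
cv2.imwrite("pics/both.png",np.hstack([a,b])[:, :])
print(env.read_state()["time_s"], viewer.camera_params("wrist"))
E
```

```text
pics
top {'fx': 356.93159272381473, 'fy': 356.93159272381473, 'cx': 257.8870551680085, 'cy': 194.6799907996817, 'pose': array([[-8.46274275e-03,  9.98232479e-01, -5.88243187e-02,
         3.98781541e+02],
       [-9.99923419e-01, -7.91652801e-03,  9.51238015e-03,
        -5.86408926e+01],
       [ 9.02988245e-03,  5.89003147e-02,  9.98223028e-01,
         1.12800240e+03],
       [ 0.00000000e+00,  0.00000000e+00,  0.00000000e+00,
         1.00000000e+00]])}
side {'fx': 476.6435835154854, 'fy': 476.6435835154854, 'cx': 246.9877078766475, 'cy': 187.55343323033009, 'pose': array([[-9.80120870e-01,  1.56680664e-01, -1.21713802e-01,
         3.06877435e+02],
       [-1.97377995e-01, -7.07797316e-01,  6.78280831e-01,
         7.69030720e+02],
       [ 2.01247891e-02,  6.88820825e-01,  7.24652237e-01,
         1.00080676e+03],
       [ 0.00000000e+00,  0.00000000e+00,  0.00000000e+00,
         1.00000000e+00]])}
0.1 {'fx': 268.75361855078097, 'fy': 268.75361855078097, 'cx': 255.66229220445274, 'cy': 191.1052429839792, 'tool_from_camera': array([[-7.41416155e-04,  9.60101160e-01,  2.79651951e-01,
         7.69160918e+01],
       [ 9.99999699e-01,  7.75242087e-04, -1.03517786e-05,
         6.01455779e-01],
       [-2.26736716e-04,  2.79651859e-01, -9.60101446e-01,
        -1.43719284e+02],
       [ 0.00000000e+00,  0.00000000e+00,  0.00000000e+00,
         1.00000000e+00]])}
```

View pics/top1.png

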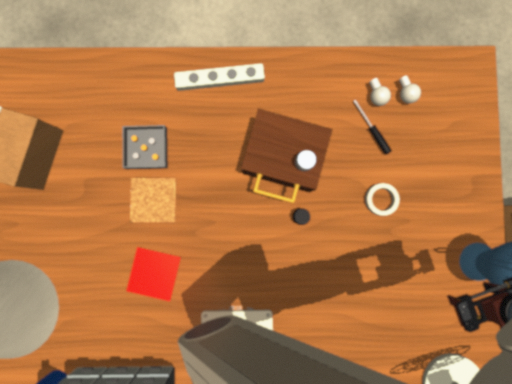

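View pics/side1.png

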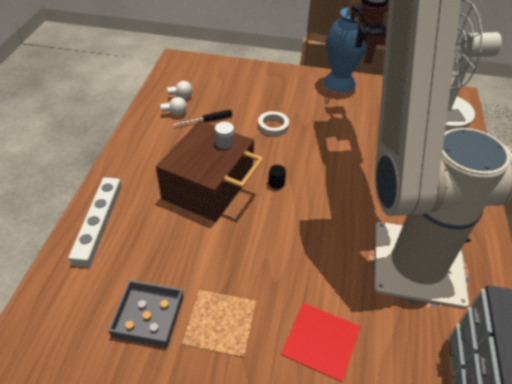

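```bash
cat > h.py <<'E'
from station import env,set_gripper,viewer,workorder
import cv2,numpy as np
from scipy.spatial.transform import Rotation as R
def ray(n,uv,z,pose=None):
    p=viewer.camera_params(n); T=p["pose"] if pose is None else pose
    d=T[:3,:3]@np.array([(uv[0]-p["cx"])/p["fx"],-(uv[1]-p["cy"])/p["fy"],-1])
    return T[:3,3]+d*(z-T[2,3])/d[2]
def wpose():
    s=env.read_state();T=np.eye(4);T[:3,:3]=R.from_quat(s["orientation"]).as_matrix();T[:3,3]=s["tool_pos"]
    return T@viewer.camera_params("wrist")["tool_from_camera"]
def down(yaw): # tool z down, tool y (jaws) along world heading yaw+90deg... y axis = (cos yaw, sin yaw)
    y=np.array([np.cos(yaw),np.sin(yaw),0]);z=np.array([0,0,-1.]);x=np.cross(y,z)
    return R.from_matrix(np.c_[x,y,z]).as_quat()
E
python3 - <<'E'
from h import *
a=cv2.imread("pics/top1.png");hsv=cv2.cvtColor(a,cv2.COLOR_BGR2HSV)
def blob(lo,hi,box):
    x0,y0,x1,y1=box;m=cv2.inRange(hsv[y0:y1,x0:x1],np.array(lo),np.array(hi))
    c=max(cv2.findContours(m,0,2)[0],key=cv2.contourArea);r=cv2.minAreaRect(c)
    return (r[0][0]+x0,r[0][1]+y0),r[1:],cv2.boxPoints(r)+[x0,y0]
for n,lo,hi,b,z in[("tin",(0,0,150),(180,70,255),(285,140,330,180),185),("mat",(8,60,140),(30,165,255),(120,172,185,228),4),("handle",(18,100,120),(32,255,255),(245,165,305,210),121),("lid",(0,0,0),(180,255,125),(235,105,335,195),130)]:
    c,r,bx=blob(lo,hi,b); print(n,np.round(c,1),np.round(r[0],1),r[1].__round__(1),ray("top",c,z).round(1));
    print(np.array([ray("top",q,z)[:2] for q in bx]).round(0).tolist())
cv2.imwrite("pics/crop.png",np.hstack([cv2.resize(a[100:230,235:335],(500,650),interpolation=3)[:600],cv2.resize(a[170:230,125:185],(300,300),interpolation=3)[np.r_[0:300,[0]*300]]]))
print(env.read_state()["qpos"])
E
```

```text
tin [306.5 159. ] [18. 19.] 90.0 [ 548.6 -198.   185. ]
[[573.0, -173.0], [573.0, -224.0], [524.0, -223.0], [525.0, -172.0]]
mat [152.  199.5] [45. 46.] 90.0 [452.5 263.7   4. ]
[[524.0, 337.0], [523.0, 192.0], [381.0, 191.0], [383.0, 335.0]]
handle [275.7 187.9] [44.4 19.7] 15.8 [ 476.8 -118.8  121. ]
[[468.0, -51.0], [521.0, -66.0], [486.0, -187.0], [433.0, -171.0]]
lid [275.7 165.1] [81.8 67.7] 23.3 [ 540.7 -119.   130. ]
[[500.0, 24.0], [676.0, -52.0], [582.0, -264.0], [407.0, -185.0]]
[-1.25997303e+00  4.23771937e-01  1.63060157e+00 -9.55658297e-06
  1.08859038e+00 -1.90109716e-02]
```

View pics/crop.png

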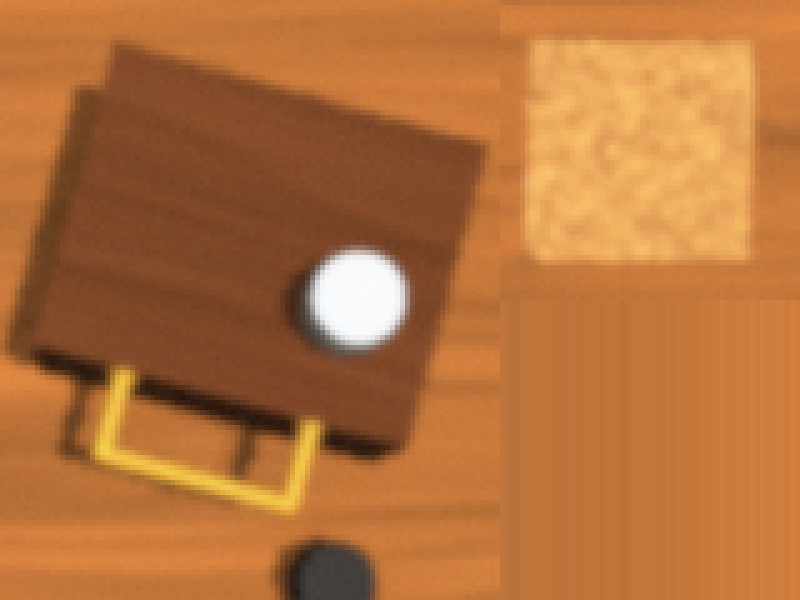

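Tin candidates are the white steel one on the lid at (306,160) and the black one on the bench at (301,216). I want the steel one on the lid. For the mat, cork at (152,200) is right and red at (153,274) is not. I'll move above the tin and look with the wrist camera.

```bash
python3 - <<'E'
from h import *
P=[ray("top",q,121)[:2] for q in((254.4,191),(293.4,201.4))]
B=[ray("top",q,130)[:2] for q in((258.6,108.4),(332,129))]
for a,b in(P,B):
    d=a-b; print(a.round(),b.round(),np.linalg.norm(d).round(1),"chest x yaw",np.degrees(np.arctan2(d[1],d[0])).round(1)-90)
yaw=np.radians(-14)
for k in(0,np.pi): print(k,[None if j is None else np.round(j,2) for j in(env.ik([548,-198,350],down(yaw+k)),env.ik([452,264,150],down(yaw+k)),env.ik([460,-97,121],down(yaw+k)),env.ik([646,-143,304],down(yaw+k)))])
s=env.read_state();env.move_l([202,-591,330])
env.reach([530,-185,350],down(yaw))
T=wpose();im=viewer.camera("wrist");cv2.imwrite("pics/w1.png",im);np.save("w1.npy",T)
print(env.read_state()["time_s"],env.read_state()["tool_pos"])
E
```

```text
[469. -58.] [ 438. -168.] 114.1 chest x yaw -15.400000000000006
[703. -72.] [ 643. -280.] 216.4 chest x yaw -16.299999999999997
0 [array([-0.37,  0.25,  1.61, -0.  ,  1.27, -0.12]), array([ 0.51,  0.41,  1.92, -0.  ,  0.82,  0.75]), array([-0.23,  0.39,  2.05, -0.  ,  0.7 ,  0.01]), array([-0.24,  0.42,  1.49, -0.  ,  1.24,  0.01])]
3.141592653589793 [None, array([ 0.51,  0.41,  1.92, -0.  ,  0.82, -2.39]), None, None]
2.7833 [ 529.77687936 -185.8997157   349.92580525]
```

View pics/w1.png

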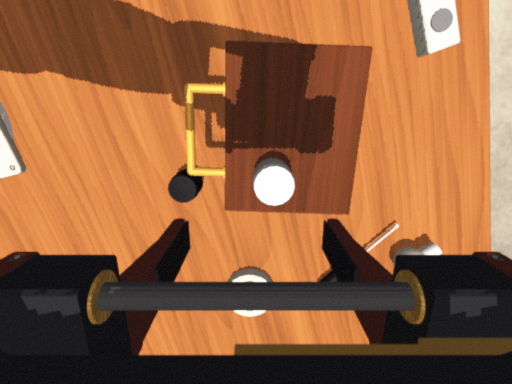

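The wrist view shows the tin top at (274,185), the bar from (190,88) to (193,173), and the lid corners at (226,41), (371,47), (349,213) and (226,211).

```bash
python3 - <<'E'
from h import *
T=np.load("w1.npy");im=cv2.imread("pics/w1.png");hsv=cv2.cvtColor(im,cv2.COLOR_BGR2HSV)
m=cv2.inRange(hsv[150:212,240:310],(0,0,215),(180,60,255));M=cv2.moments(m,True);c=(M["m10"]/M["m00"]+240,M["m01"]/M["m00"]+150)
print("tin",c,M["m00"],ray("wrist",c,185,T).round(1))
a,b=[ray("wrist",q,121,T)[:2] for q in((190,88),(193,173))];d=a-b
print("bar",a,b,(a+b)/2,np.linalg.norm(d),np.degrees(np.arctan2(d[1],d[0]))-90)
L=np.array([ray("wrist",q,130,T)[:2] for q in((226,41),(371,47),(349,213),(226,211))]);print(L.round(1),L.mean(0))
for i in range(4): e=L[(i+1)%4]-L[i];print(np.linalg.norm(e).round(1),np.degrees(np.arctan2(e[1],e[0])).round(1))
E
```

```text
tin (273.85179282868523, 185.46533864541834) 1255.0 [ 549.6 -197.6  185. ]
bar [473.61925261 -61.14999159] [ 442.75123572 -169.69374852] [ 458.18524416 -115.42187006] 112.84760358575193 -15.87485945601641
[[ 534.3  -22.2]
 [ 703.9  -71.6]
 [ 645.6 -279.5]
 [ 474.2 -233.2]] [ 589.50326568 -151.60182073]
176.6 -16.2
215.9 -105.7
177.5 164.9
219.5 74.1
```

```bash
python3 - <<'E'
from h import *
q=down(np.radians(-15.9))
def st(t): s=env.read_state();print(t,round(s["time_s"],2),s["tool_pos"].round(1) if hasattr(s["tool_pos"],"round") else s["tool_pos"],round(s["width"],1),np.round(s["force"],1))
env.reach([549.4,-197.7,260],q)
print(env.move_l([549.4,-197.7,162],rate=120,f_stop=15));st("at tin")
set_gripper(45);st("grip")
if env.read_state()["width"]<48: raise SystemExit
env.move_l([549.4,-197.7,290]);st("lift")
env.reach([452.5,263.7,250],q)
env.move_l([452.5,263.7,50],rate=150);st("above")
print(env.move_l([452.5,263.7,34.5],rate=25,f_stop=4));st("down")
set_gripper(75);env.hold(.2)
env.move_l([452.5,263.7,200]);env.hold(.1)
T=wpose();cv2.imwrite("pics/w2.png",viewer.camera("wrist"));np.save("w2.npy",T);st("up")
E
```

```text
False
at tin 4.21 [ 550.  -197.9  162.9] 88.0 [ 0.5 -0.7  0. ]
grip 4.87 [ 549.4 -197.7  162.1] 51.8 [-0.7  0.5  1.9]
lift 5.87 [ 548.7 -197.5  288.9] 51.2 [ 0.1 -0.2 -1.4]
above 9.07 [453.  264.   50.7] 51.4 [-0.4 -0.3 -2.6]
True
down 9.62 [452.4 263.6  35.9] 51.8 [ 0.4 -0.9  3.6]
up 11.79 [452.1 263.4 199.1] 75.1 [-0.5  0.3 -0.7]
```

View pics/w2.png

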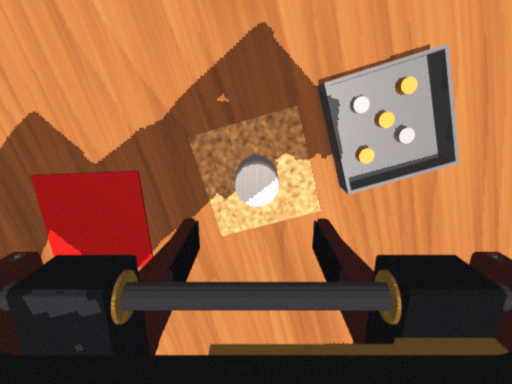

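The tin stands upright near the middle of the cork mat, its top at (257,185). Next is the handle.

```bash
cat >> h.py <<'E'
YAW=np.radians(-15.9);U=np.array([np.cos(YAW),np.sin(YAW),0]);Q=down(YAW)
def st(t): s=env.read_state();print(t,round(s["time_s"],2),np.round(s["tool_pos"],1),round(s["width"],1),"F",np.round(R.from_euler("z",-YAW).apply(s["force"]),1))
E
python3 - <<'E'
from h import *
b=np.array([457.6,-114.8,121])
env.move_l([452.5,263.7,290],rate=250)
env.reach(b+[0,0,130],Q)
set_gripper(48)
print(env.move_l(b+[0,0,20],rate=150,f_stop=15),env.move_l(b,rate=60,f_stop=8));st("at")
set_gripper(4);env.hold(.2);st("grip")
cv2.imwrite("pics/s2.png",viewer.camera("side"))
cv2.imwrite("pics/s2c.png",cv2.resize(viewer.camera("side")[90:240,140:340],(800,600)))
E
```

```text
False False
at 15.7 [ 457.3 -114.7  120.6] 47.8 F [ 0.2 -0.8  0.6]
grip 16.57 [ 455.7 -114.3  120.8] 10.9 F [-5.8 -0.2  5.1]
```

View pics/s2c.png

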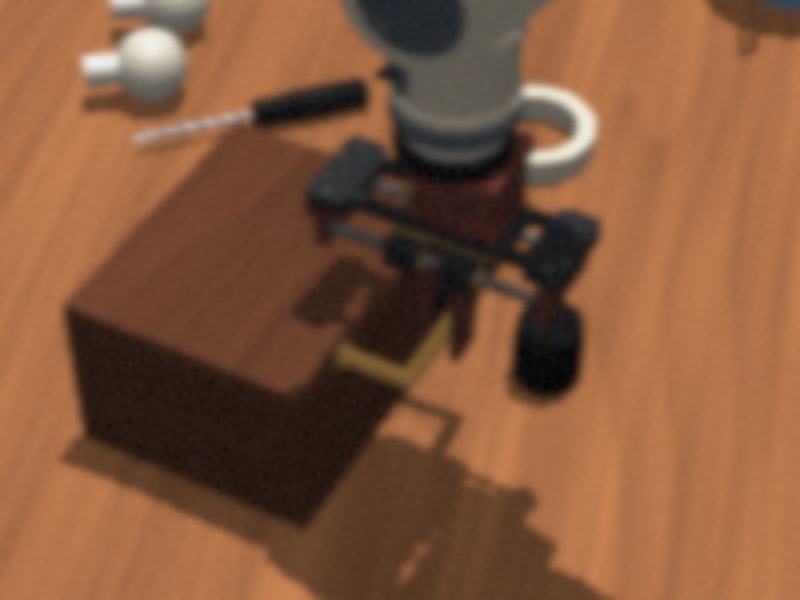

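The fingers are closed on the bar (width 10.9 mm), about 2 mm nearer the robot than measured. I'll swing it along its arc.

```bash
python3 - <<'E'
from h import *
s=env.read_state();b=np.array(s["tool_pos"]);b[2]=121
H=b+228*U;H[2]=75;np.save("H.npy",H)
r,a0=np.hypot(228,46),np.arctan2(46,228)
pt=lambda t:H-U*r*np.cos(a0+t)+[0,0,r*np.sin(a0+t)]
for t in np.radians([6,12,18,25,32,39]):
    env.move_l(pt(t),rate=90);p=np.array(env.read_state()["tool_pos"])-H
    st(f"{t:.2f} meas {np.arctan2(p[2],-p@U)-a0:.3f} r {np.hypot(p[2],p@U):.1f}/{r:.1f}")
    if np.linalg.norm(env.read_state()["force"])>30: break
E
```

```text
0.10 meas 0.104 r 232.7/232.6 17.08 [ 461.3 -115.9  144.5] 11.2 F [ 0.2 -0.9 -2.7]
0.21 meas 0.208 r 233.0/232.6 17.5 [ 469.2 -118.2  167.1] 10.9 F [-2.  -0.3 -2.2]
0.31 meas 0.312 r 233.3/232.6 17.92 [ 479.2 -121.   189.2] 11.3 F [-5.2 -1.6 -1.8]
0.44 meas 0.434 r 233.8/232.6 18.38 [ 493.6 -125.2  213.4] 11.5 F [-8.  -1.8  2.8]
0.56 meas 0.555 r 234.5/232.6 18.85 [ 510.6 -130.1  235.6] 11.2 F [-13.8  -1.7   8.2]
0.68 meas 0.681 r 234.6/232.6 19.32 [ 531.2 -136.   255.9] 11.1 F [-14.3  -2.6  13.1]
```

```bash
python3 - <<'E'
from h import *
H=np.load("H.npy");r,a0=np.hypot(228,46),np.arctan2(46,228);H0=H.copy()
pt=lambda t:H-U*r*np.cos(a0+t)+[0,0,r*np.sin(a0+t)]
e=np.radians
for t in [e(39),e(43),e(48),e(53),e(58),e(63),1.17]:
    f=np.array(env.read_state()["force"]);n=-U*np.cos(a0+t)+[0,0,np.sin(a0+t)]
    g=f@n; H=H+0.5*g/4*np.array([0,0,1.])*1.0
    env.move_l(pt(t),rate=70);p=np.array(env.read_state()["tool_pos"])-H0
    st(f"{t:.2f} Hz {H[2]:.1f} meas {np.arctan2(p[2],-p@U)-a0:.3f} r {np.hypot(p[2],p@U):.1f}")
    if np.linalg.norm(env.read_state()["force"])>45: break
np.save("H2.npy",H);env.hold(.3);st("end")
cv2.imwrite("pics/s3.png",viewer.camera("side"));cv2.imwrite("pics/t3.png",viewer.camera("top"))
cv2.imwrite("pics/s3c.png",cv2.resize(cv2.imread("pics/s3.png")[60:240,130:370],(800,600)))
E
```

```text
0.68 Hz 77.4 meas 0.690 r 234.8 19.57 [ 532.5 -136.4  257.3] 11.0 F [-5.5 -3.   3.2]
0.75 Hz 78.1 meas 0.760 r 235.3 19.96 [ 545.  -140.   267.7] 11.4 F [-4.7 -2.5  2.7]
0.84 Hz 78.7 meas 0.846 r 235.9 20.4 [ 561.  -144.6  279. ] 11.4 F [-3.7 -4.7  2.9]
0.93 Hz 79.2 meas 0.932 r 236.5 20.84 [ 578.  -149.5  289. ] 11.4 F [-2.7 -5.   4. ]
1.01 Hz 79.8 meas 1.018 r 236.9 21.28 [ 595.9 -154.6  297.3] 10.8 F [-1.7 -5.1  1.3]
1.10 Hz 80.0 meas 1.105 r 237.4 21.73 [ 614.6 -159.8  303.9] 11.1 F [-1.4 -4.6  2.9]
1.17 Hz 80.4 meas 1.174 r 237.7 22.11 [ 629.9 -164.2  308. ] 11.2 F [-1.4 -5.8  0.9]
end 22.41 [ 629.6 -164.1  308. ] 11.5 F [-1.5 -5.7  0.6]
```

View pics/s3c.png

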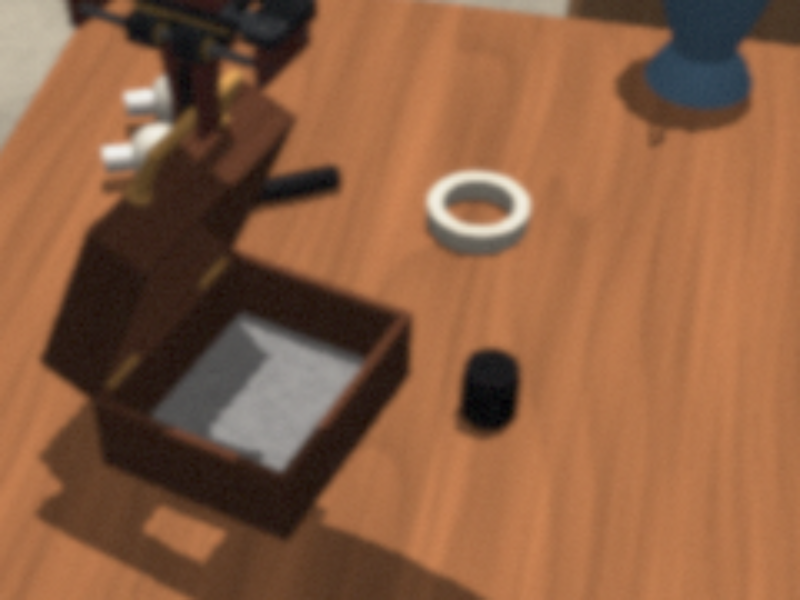

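The lid is up close to balance, and the tape roll and the screwdriver look untouched. I'll nudge it to 1.19 and overlay the predicted lid edges as an independent check on the angle.

```bash
python3 - <<'E'
from h import *
H=np.load("H2.npy");r,a0=np.hypot(228,46),np.arctan2(46,228)
t=1.19;env.move_l(H-U*r*np.cos(a0+t)+[0,0,r*np.sin(a0+t)],rate=30);env.hold(.5);st("end")
p=np.array(env.read_state()["tool_pos"])-np.load("H.npy");print("angle by x",np.arccos(-p@U/r)-a0, "lid speed check dq",np.abs(env.read_state()["dq"]).max())
a=viewer.camera("side");tp=viewer.camera("top");cv2.imwrite("pics/t4.png",tp)
c=viewer.camera_params("side");Ti=np.linalg.inv(c["pose"]);V=np.array([-U[1],U[0],0])
Hc=np.load("H.npy");Hc[2]=75
x0,y0,k=130,60,4
big=cv2.resize(a[y0:y0+140,x0:x0+150],None,fx=k,fy=k,interpolation=3)
def px(X): q=Ti[:3,:3]@X+Ti[:3,3];return (int(k*(c["cx"]+c["fx"]*q[0]/-q[2]-x0+.5)),int(k*(c["cy"]-c["fy"]*q[1]/-q[2]-y0+.5)))
for t,col in((1.11,(255,0,0)),(1.19,(0,255,0)),(1.27,(0,0,255))):
    f=lambda l,h,y:px(Hc+V*y+U*(-l*np.cos(t)+h*np.sin(t))+np.array([0,0,l*np.sin(t)+h*np.cos(t)]))
    cv2.polylines(big,[np.array([f(0,0,110),f(180,0,110),f(180,55,110),f(0,55,110)])],True,col,1,cv2.LINE_AA)
    cv2.line(big,f(228,46,55),f(228,46,-55),col,1,cv2.LINE_AA)
cv2.imwrite("pics/ov.png",big)
m=cv2.imread("pics/top1.png");d=cv2.absdiff(m,tp).max(2)
print("tape/driver diff",d[95:160,345:395].max(),d[178:220,362:403].max())
cv2.imwrite("pics/fin.png",cv2.resize(tp[60:260,100:420],(800,500)))
E
```

```text
end 23.32 [ 634.  -165.3  308.9] 11.3 F [-1.  -5.5  2.6]
angle by x 1.1877849896287644 lid speed check dq 0.0019808552174661585
tape/driver diff 148 33
```

View pics/ov.png

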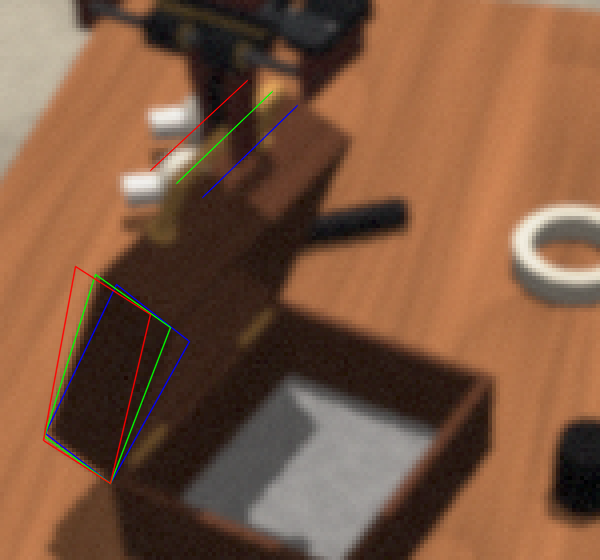

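View pics/fin.png

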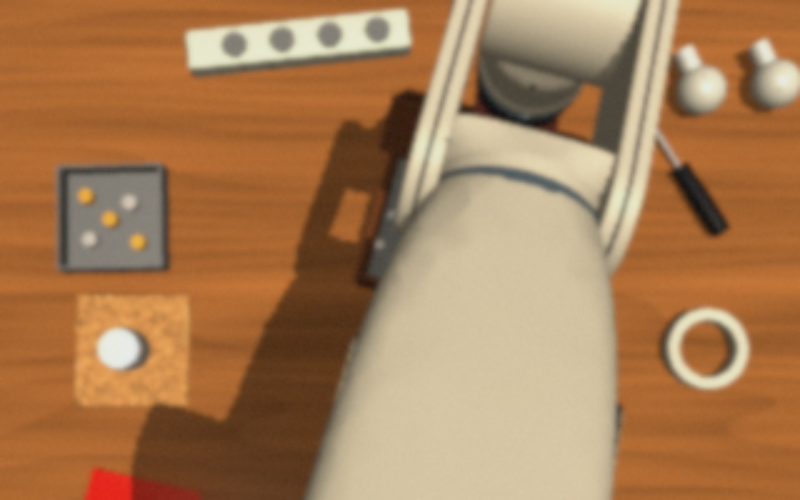

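The overlay matches the 1.19 line, the tin is on the mat, and the tape and screwdriver are in place. I'm handing it in.

```bash
python3 -c "
from h import *
print(ray('top',(100+121/2.5,60+349/2.5),59))
workorder.sign_off();st('done')"
```

```text
[449.63884474 258.62066011  59.        ]
the job is handed in; nothing more can be done
the job is handed in; nothing more can be done
```

I moved the steel tin from the lid to the cork mat. I then took the bar handle, swung the lid to its balance point and handed the job in still gripping it. No verdict was reported.

- **Tin:** upright and released. The last top picture puts its centre about 3 mm and 5 mm from the mat's centre.
- **Lid:** about 1.188 rad from the arm's position. Lid edges predicted for 1.19 rad, drawn over the side picture, matched the real ones. The arm was still.
- **Grip:** fingers closed on the bar at 11.3 mm width, with about 6 N on the tool. Robot time at the last reading was 23.3 s, against the 51 s limit.
- **Tape roll and screwdriver:** both look where they were. A before/after pixel comparison was clean for the tape. It showed a large change (148) in the screwdriver's area, which I put down to the arm covering part of it, because the screwdriver itself looked unmoved in the final picture.
- **One disagreement:** during the swing the grasp point followed an arc about 5 mm higher than computed, with up to about 20 N on the tool. The bar was probably seated slightly off the pad centre. I corrected the path from the force readings, and the load fell to a few newtons.

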